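# Dry-fit a turned wooden spool in its foam cradle

### The arm

A 6-joint arm with a two-finger parallel gripper is mounted at the origin on the work surface. World frame = base frame: x ahead of the robot, y to its left, z up, the work surface at z = 0. Lengths are in m, angles in degrees, forces in N, time in s.
With the tool pointing down it reaches from about 0.35 to 0.875 m from the base axis. Payload 4.2 kg.
Tool frame: the origin (TCP) lies at the very end of the fingers, on their centre line; the grasp point (between the pads) lies ctrl.tcp_to_grasp behind it (ctrl.tcp_to_grasp is the distance from the TCP to the grasp point, in m); z points along the fingers, y is the line along which they close (so a half turn about z gives the same grasp; the last joint's range is limited). The gripper opens to 87 mm and grips with 3 to 60 N. Pads are 19 mm wide; open, the fingers measure 117 mm over their backs; the gripper's body (75 mm by 190 mm) begins 51 mm behind the grasp point.
Start: joints at [84.374, 22.042, 0.453, 0, -68.411, -14.817], TCP at [0.218, 0.586, 0.223] pointing down, gripper open.
Joint ranges: [-179.83, 179.83], [-69.29, 118.12], [-61.27, 80.66], [-181.25, 117.63], [-171.15, -9.14], [-177.46, 177.46]. Speed limits (degrees/s): [159.86, 159.86, 180, 180, 180, 180].

### API

Orientations are given as [roll, pitch, yaw] about the fixed x, y, z axes, in that order (R = Rz(yaw) Ry(pitch) Rx(roll)).
In Python, from station import monitor, optics, ticket, ctrl gives the robot as it stands. The module is installed in compiled form; this text tells all that it offers.
- The arm moves only by the tool play_rows, never from a script. Its arguments are lists of equal length, an entry for each row: "offset": the shift along the world's x, y, z in cm, a list of three; "angular": the turn, a rotation vector about the world's x, y, z in degrees, a list of three. A call has 1 to 12 rows; each row is the pose to reach, as a shift and turn from the pose commanded when the call began; what a row does not reach only later rows make up. A row lasts 1/8 s, in which the tool goes at most 62.5 mm and 10.7 degrees, less where a joint would pass 70% of its speed; a pose out of reach is approached as far as the arm can. A call with a gripper value outside its range is refused whole. "claw" is the finger opening in cm, from 0 to 8.7, set as the call begins (left out, the last holds). The fingers move at their own pace and stop on an object; the grip force is fixed at half the most. Time passes only in rows, so rows that repeat a pose let the fingers close. It gives the time, the measured TCP pose, the force, the opening and the grip force at its end, in the units of the state.
- monitor.observe(): the state, without advancing time (a new reading comes with each control period).
- optics.get_image(name): name is "scene" or "top"; returns the picture (420x560x3 uint8, red, green, blue); there is no depth.
- optics.camera_info(name): a dict with "fx", "fy", "cx", "cy" (pixels), "dist" ([k1, k2, p1, p2, k3] as OpenCV has them; the pictures are not rectified), "world_from_camera" (4x4, takes a point from camera to world coordinates). Camera axes: x right, y up, looking along -z (the intrinsics and any distortion apply to the point x, -y, -z); pixel columns grow to the right and rows downward; lengths in m; the calibration is good to about 2 mm. A picture is of the moment at which its call begins. camera_info takes no time and is no camera call.
- ticket.sign_off(): hands the job in; it is judged then, once.
The state is a dict: "clock": time; "q": joint angles; "joint_vel": joint speeds; "tau": joint torques, N m; "tool_pos": TCP position; "tool_rot": TCP orientation; "ft_force": force on the tool from outside, world axes, zero at the start; "torque": the same for the moment, N m; "opening": opening from 0.0 (shut) to 1.0 (fully open); "gripper_force": force on a finger pad.
Only numpy, scipy, OpenCV 4.12 (cv2) and the standard library are available. Lean on these libraries where they do the work, as an engineer would, in place of code of your own. Each camera call takes 0.05 s, during which the arm holds its last target. There are 200 camera calls.

### The job

Dry-fit the wooden spool: press the base disc with the spindle fully home, level, into the foam cradle whose round cutout fits it, spindle up, then slip over the spindle first the tall narrow core ring, then the wide flat flange ring, and last the cap, hollow side down, each resting fully on the one below. Let go of everything and leave the finished spool, the glue bottle and the screwdriver where they are.

Things in the scene. Friction and masses are not known exactly. Their poses are not given: they have to be found in the camera images.
- base_mid (a point): Spool base, pale wood, loose, 120 g: disc 72 mm across, 16 mm thick (6 mm bevel below), with an upright spindle on top, 22 mm across, 56 mm long, its last 6 mm tapering to 12 mm. Best held by the spindle. Point: on its axis half-way up, 36 mm above the underside, 20 mm above the disc's top face, 36 mm below the spindle's end. z axis up, along the spindle.
- core_mid (a point): Centre of the core ring, pale wood, loose, 40 g: a short tube, 44 mm outer diameter, 30 mm bore, 28 mm tall, standing on end, both ends alike; z along its axis. Seated on the base's disc, this point is 6 mm below base_mid.
- flange_mid (a point): Centre of the flange ring, pale wood, loose, 50 g: a flat ring, 60 mm outer diameter, 30 mm bore, 18 mm thick, lying flat, both faces alike; z along its axis. Seated on the core, this point is 17 mm above base_mid.
- cap_mid (a point): Centre of the cap, pale wood, loose, 40 g: cylinder of 40 mm diameter, 30 mm tall, closed flat top, blind bore 30 mm across and 18 mm deep in its underside; stands hollow side down, z up. It goes over the spindle's end, which stands 10 mm out of the flange. Seated on the flange, this point is 41 mm above base_mid.
- wide_seat (a point): Centre of the cutout's floor in a dark grey foam block, 104 x 104 x 30 mm, fixed: round cutout 80 mm across, 16 mm deep, pale floor. Four springy slope-topped tongues leave 70 mm between them, so the base's disc must be pushed in with 5 to 10 N and ends flush with the foam. Point 14 mm above the bench; base_mid ends 36 mm above it. z up.
- narrow_seat (a point): Centre of the cutout's floor in the other cradle: a like foam block (104 x 104 x 30 mm, fixed), but with a plain round cutout of only 46 mm diameter, 16 mm deep, pale floor; made for another part, not used in this job. Point 14 mm above the bench.
- spool_mid (a point): Bystander, not to be moved: centre of a finished one-piece spool of darker wood, 100 mm diameter, 76 mm tall, standing to the left of the work.
- glue_mid (a point): Bystander, not to be moved: centre of a white glue bottle, 48 mm diameter, 110 mm tall, standing to the right of the work.
- driver_grip (a point): Bystander, not to be moved: the handle of a screwdriver that lies to the right of the work.

How it is judged:
By the outcome, as a careful person would: the job done as asked, in the order asked, and still so for the second after the job is handed in, with the robot touching nothing.
It also fails if it takes over 112 s, if anything falls off the work surface, if the arm or the gripper's body presses on something with over 40 N, if the wrist force passes 120 N, or if a joint passes its speed limit or range.

## Working session

There is one attempt and no reset: what is moved stays moved. The work goes in short steps, Python scripts to look and compute and a tool call to move; the robot and the scene stay as the last step left them, time stands still between calls to the robot, and variables do not carry over. Pictures are saved under pics/ and viewed, at most 14 in all, crops included, and the job is handed in when it is done.

Besides the shell and the picture viewer there is one more tool, called after "Emit:" by a JSON object that holds its "name" and its "arguments". play_rows: Moves the arm, as the interface text tells. Its arguments: {"type":"object","properties":{"offset":{"type":"array","items":{"type":"array","items":{"type":"number"}}},"angular":{"type":"array","items":{"type":"array","items":{"type":"number"}}},"claw":{"type":"number"}},"required":["offset","angular"]}

```bash
mkdir -p pics; cat > h.py <<'E'
from station import monitor, optics, ticket, ctrl
import numpy as np, cv2
def cam(n):
    c=optics.camera_info(n); K=np.array([[c['fx'],0,c['cx']],[0,c['fy'],c['cy']],[0,0,1.]])
    return K,np.array(c['dist'],float),np.array(c['world_from_camera'])
def ray(n,uv):
    K,d,T=cam(n); p=cv2.undistortPoints(np.array([[uv]],float),K,d)[0,0]
    return T[:3,3],T[:3,:3]@np.array([p[0],-p[1],-1.])
def atz(n,uv,z):
    o,v=ray(n,uv); return o+v*(z-o[2])/v[2]
def tri(a,b):
    A=np.zeros((3,3));B=np.zeros(3)
    rs=[ray(*a),ray(*b)]
    for o,v in rs:
        v=v/np.linalg.norm(v);P=np.eye(3)-np.outer(v,v);A+=P;B+=P@o
    x=np.linalg.solve(A,B)
    return x,[np.linalg.norm(np.cross(x-o,v/np.linalg.norm(v))) for o,v in rs]
def proj(n,X):
    K,d,T=cam(n); p=T[:3,:3].T@(np.atleast_2d(X)-T[:3,3]).T
    p=(p*np.array([[1],[-1],[-1]])).T.copy()
    return cv2.projectPoints(p,np.zeros(3),np.zeros(3),K,d)[0][:,0]
def save(n,f):
    im=optics.get_image(n)[:,:,::-1].copy(); cv2.imwrite('pics/'+f,im); return im
E
python3 - <<'E'
from h import *
np.set_printoptions(precision=4,suppress=True)
for n in('scene','top'):
    K,d,T=cam(n);print(K,d,T); save(n,n+'0.png')
print(monitor.observe(),ctrl.tcp_to_grasp)
E
```

```text
[[383.5821   0.     276.6548]
 [  0.     383.5821 215.5693]
 [  0.       0.       1.    ]] [-0.0885  0.      0.      0.      0.    ] [[-0.6085 -0.5427  0.579   1.0403]
 [ 0.7935 -0.4089  0.4507  0.3699]
 [-0.0078  0.7337  0.6794  0.6395]
 [ 0.      0.      0.      1.    ]]
[[437.235    0.     278.9834]
 [  0.     437.235  208.5811]
 [  0.       0.       1.    ]] [0.0118 0.     0.     0.     0.    ] [[ 0.0231  0.9986 -0.0472  0.4983]
 [-0.9997  0.0229 -0.005   0.009 ]
 [-0.0039  0.0473  0.9989  1.0292]
 [ 0.      0.      0.      1.    ]]
{'clock': 0.1, 'q': array([ 84.3733,  22.087 ,   0.3886,  -0.0254, -68.4119, -14.8164]), 'joint_vel': array([-0.0145, -0.1485,  0.1345,  0.1369,  0.0435,  0.0248]), 'tau': array([ -0.0004, -39.169 ,  18.7935,   4.2318,   0.0135,  -0.0001]), 'tool_pos': array([0.2181, 0.5851, 0.2216]), 'tool_rot': array([179.8874,  -0.0053, -20.4525]), 'ft_force': array([ 0.5666, -0.7424,  0.4784]), 'torque': array([ 0.0181,  0.0226, -0.0119]), 'gripper_force': 0.0, 'opening': 0.9994469187227117} 0.0187
```

View pics/scene0.png

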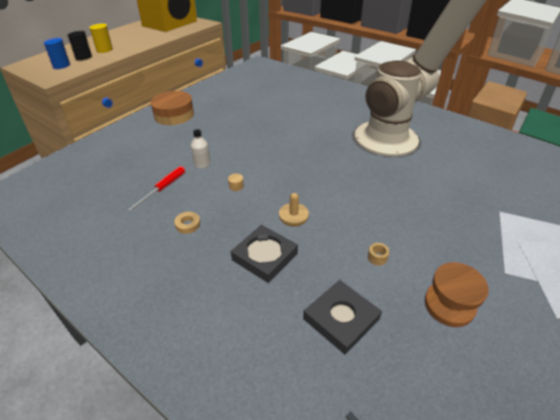

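View pics/top0.png

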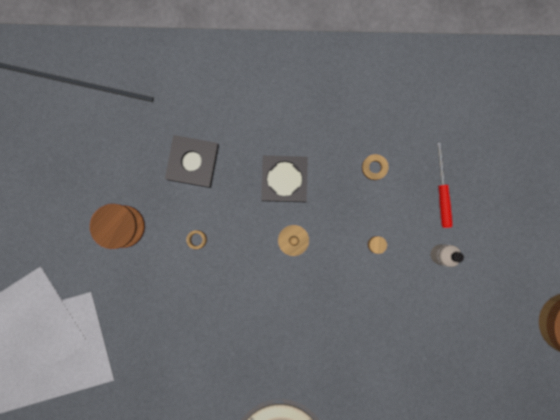

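Top view: wide cradle (284,179), narrow cradle (192,161), core (196,240), base (293,240), flange (375,167), cap (377,245), with the bystanders to either side. Next I'll enlarge crops from both views.

```bash
python3 - <<'E'
import cv2
t=cv2.imread('pics/top0.png');s=cv2.imread('pics/scene0.png')
def c(im,x,y,w,h,k): return cv2.resize(im[y:y+h,x:x+w],None,fx=k,fy=k,interpolation=cv2.INTER_CUBIC)
cv2.imwrite('pics/tc.png',c(t,160,130,250,150,3.2))
cv2.imwrite('pics/sc.png',c(s,160,165,240,130,3.3))
E
```

```text
(no output)
```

View pics/tc.png

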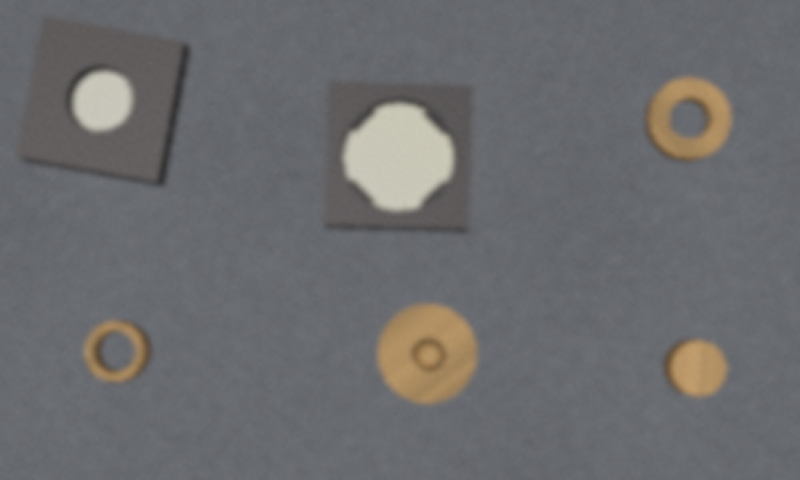

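View pics/sc.png

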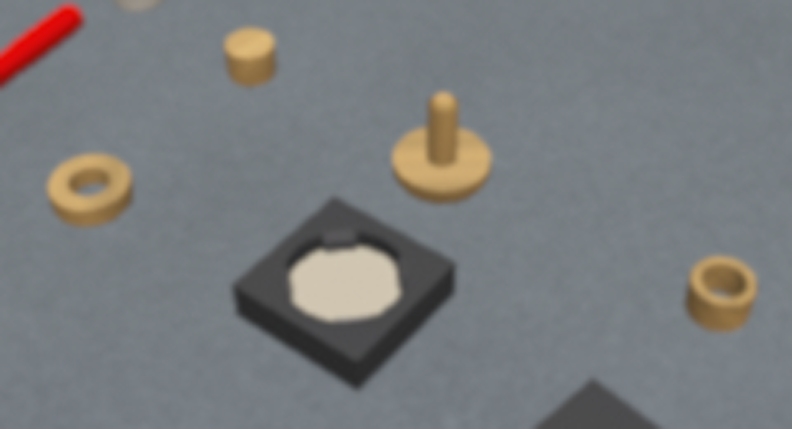

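Readings (crop px). Top: core (116,350), disc/spindle (428,353), cap (698,368), flange (689,117), wide block (398.5,156). Scene: core top (722,281), spindle top (443,101), disc (441,159), cap (250,43), flange (90,182), block (346,277).

```bash
python3 - <<'E'
from h import *
np.set_printoptions(precision=4,suppress=True)
T=lambda x,y:((x+.5)/3.2-.5+160,(y+.5)/3.2-.5+130)
S=lambda x,y:((x+.5)/3.3-.5+160,(y+.5)/3.3-.5+165)
P=dict(core=((116,350),(722,281),.028),spind=((429,354),(443,96),.072),disc=((428,353),(441,159),.016),cap=((698,368),(250,43),.030),flange=((689,117),(90,182),.018),block=((398.5,156),(346,277),.030))
for k,(a,b,z) in P.items():
    x,e=tri(('top',T(*a)),('scene',S(*b))); print(k,x,np.round(e,4),'top@z',atz('top',T(*a),z),'scene@z',atz('scene',S(*b),z))
E
```

```text
core [0.4713 0.2034 0.0252] [0.0007 0.0007] top@z [0.4717 0.2022 0.028 ] scene@z [0.4735 0.2047 0.028 ]
spind [ 0.4748 -0.0196  0.0731] [0.0005 0.0005] top@z [ 0.4751 -0.02    0.072 ] scene@z [ 0.4734 -0.02    0.072 ]
disc [ 0.474  -0.0205  0.0121] [0.0006 0.0006] top@z [ 0.4744 -0.0209  0.016 ] scene@z [ 0.4771 -0.0176  0.016 ]
cap [ 0.4682 -0.2126  0.0279] [0.0006 0.0006] top@z [ 0.4686 -0.2126  0.03  ] scene@z [ 0.4698 -0.2101  0.03  ]
flange [ 0.6496 -0.2064  0.0157] [0.0008 0.0008] top@z [ 0.6498 -0.2065  0.018 ] scene@z [ 0.6506 -0.2035  0.018 ]
block [0.6155 0.0042 0.0242] [0.0006 0.0006] top@z [0.6152 0.0037 0.03  ] scene@z [0.6191 0.0081 0.03  ]
```

Emit:
{"name": "play_rows", "arguments": {"offset": [[25.7, -60.6, -3], [25.7, -60.6, -3], [25.7, -60.6, -3], [25.7, -60.6, -3], [25.7, -60.6, -3], [25.7, -60.6, -3], [25.7, -60.6, -3], [25.7, -60.6, -3], [25.7, -60.6, -3], [25.7, -60.6, -3], [25.7, -60.6, -3], [25.7, -60.6, -3]], "angular": [[0, 0, 20.5], [0, 0, 20.5], [0, 0, 20.5], [0, 0, 20.5], [0, 0, 20.5], [0, 0, 20.5], [0, 0, 20.5], [0, 0, 20.5], [0, 0, 20.5], [0, 0, 20.5], [0, 0, 20.5], [0, 0, 20.5]], "claw": 5}}

```text
clock: 1.6
tool_pos: [0.4753, -0.0224, 0.1918]
tool_rot: [180.0, 0.1, -0.2]
ft_force: [-0.7, 0.2, 0.2]
opening: 0.574
gripper_force: 0.0
```

Emit:
{"name": "play_rows", "arguments": {"offset": [[0, 0, -5], [0, 0, -10], [0, 0, -13], [0, 0, -16.3], [0, 0, -16.3], [0, 0, -16.3]], "angular": [[0, 0, 0], [0, 0, 0], [0, 0, 0], [0, 0, 0], [0, 0, 0], [0, 0, 0]]}}

```text
clock: 2.35
tool_pos: [0.476, -0.0198, 0.0306]
tool_rot: [-180.0, -0.1, 0.1]
ft_force: [0.3, -0.3, -0.0]
opening: 0.575
gripper_force: 0.0
```

Emit:
{"name": "play_rows", "arguments": {"offset": [[0, 0, 0], [0, 0, 0], [0, 0, 0], [0, 0, 0], [0, 0, 0], [0, 0, 0]], "angular": [[0, 0, 0], [0, 0, 0], [0, 0, 0], [0, 0, 0], [0, 0, 0], [0, 0, 0]], "claw": 1}}

```text
clock: 3.1
tool_pos: [0.4754, -0.0204, 0.0299]
tool_rot: [180.0, -0.0, 0.1]
ft_force: [-1.3, -0.5, 4.5]
opening: 0.24
gripper_force: 30.0
```

Emit:
{"name": "play_rows", "arguments": {"offset": [[0, 0, 3], [0, 0, 6], [5, 1, 6], [10, 2, 6], [14, 2.4, 6], [14, 2.4, 6], [14, 2.4, 5], [14, 2.4, 5], [14, 2.4, 5]], "angular": [[0, 0, 0], [0, 0, 0], [0, 0, 0], [0, 0, 0], [0, 0, 0], [0, 0, 0], [0, 0, 0], [0, 0, 0], [0, 0, 0]]}}

```text
clock: 4.22
tool_pos: [0.6145, 0.0035, 0.0796]
tool_rot: [180.0, 0.0, 0.1]
ft_force: [0.7, -0.1, -0.8]
opening: 0.244
gripper_force: 30.0
```

```bash
python3 - <<'E'
from h import *
t=save('top','top1.png');s=save('scene','scene1.png')
def c(im,x,y,w,h,k): return cv2.resize(im[y:y+h,x:x+w],None,fx=k,fy=k,interpolation=cv2.INTER_CUBIC)
cv2.imwrite('pics/c1.png',np.hstack([c(t,230,130,100,100,4),c(s,215,190,100,100,4)]))
E
```

```text
(no output)
```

View pics/c1.png

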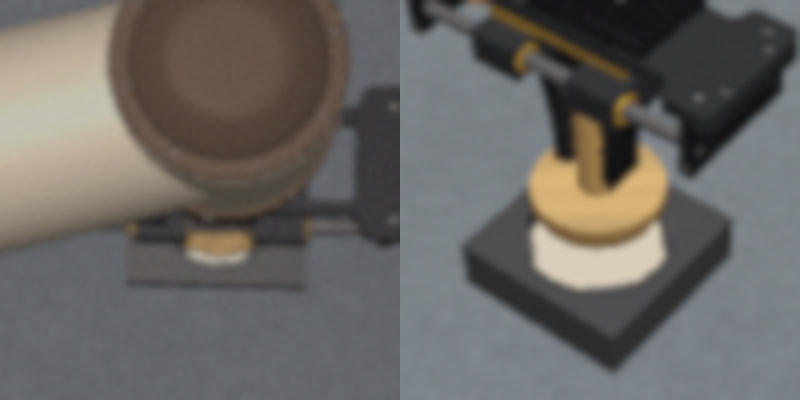

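Base held upright above the cradle; disc centre in scene ≈ px (264.5,237.5). Compare with prediction.

```bash
python3 - <<'E'
from h import *
b=np.array([0.6155,.004,.03])
print(proj('scene',[atz('scene',(264.7,248.8),.030),atz('scene',(264.7,248.8),.030)+[0,0,.036],atz('scene',(264.7,248.8),.030)+[.005,0,.036],atz('scene',(264.7,248.8),.030)+[0,.005,.036]]))
E
```

```text
[[264.7        248.8       ]
 [264.19284336 237.11183211]
 [262.67749078 238.50069808]
 [266.07396124 238.16047633]]
```

Emit:
{"name": "play_rows", "arguments": {"offset": [[0, 0, -1.5], [0, 0, -2.2], [0, 0, -2.6], [0, 0, -3], [0, 0, -3.3], [0, 0, -3.6], [0, 0, -3.6], [0, 0, -3.6]], "angular": [[0, 0, 0], [0, 0, 0], [0, 0, 0], [0, 0, 0], [0, 0, 0], [0, 0, 0], [0, 0, 0], [0, 0, 0]]}}

```text
clock: 5.32
tool_pos: [0.6161, 0.0038, 0.044]
tool_rot: [-180.0, -0.1, 0.1]
ft_force: [3.3, 0.5, 1.5]
opening: 0.24
gripper_force: 30.0
```

Emit:
{"name": "play_rows", "arguments": {"offset": [[0.1, 0, -0.2], [0.1, 0, -0.4], [0.1, 0, -0.4], [0.1, 0, -0.4]], "angular": [[0, 0, 0], [0, 0, 0], [0, 0, 0], [0, 0, 0]]}}

```text
clock: 5.82
tool_pos: [0.6162, 0.0038, 0.0438]
tool_rot: [180.0, -0.1, 0.1]
ft_force: [-6.6, 2.6, 22.2]
opening: 0.243
gripper_force: 30.0
```

Emit:
{"name": "play_rows", "arguments": {"offset": [[0, 0, 0.4], [0, 0, 0.4], [0, 0, 0.4], [0, 0, 0.4]], "angular": [[0, 0, 0], [0, 0, 0], [0, 0, 0], [0, 0, 0]], "claw": 5.5}}

```text
clock: 6.32
tool_pos: [0.6157, 0.0034, 0.0427]
tool_rot: [180.0, 0.1, 0.0]
ft_force: [-0.4, -0.7, 0.4]
opening: 0.586
gripper_force: 0.0
```

Emit:
{"name": "play_rows", "arguments": {"offset": [[0, 0, 5], [0, 0, 9], [-5, 6, 11], [-10, 13, 11], [-14.4, 19.8, 11], [-14.4, 19.8, 11], [-14.4, 19.8, 11], [-14.4, 19.8, 11]], "angular": [[0, 0, 0], [0, 0, 0], [0, 0, 0], [0, 0, 0], [0, 0, 0], [0, 0, 0], [0, 0, 0], [0, 0, 0]], "claw": 7.5}}

```text
clock: 7.32
tool_pos: [0.4721, 0.2017, 0.1534]
tool_rot: [180.0, 0.0, 0.1]
ft_force: [0.5, -0.4, -0.5]
opening: 0.861
gripper_force: 0.0
```

```bash
python3 - <<'E'
from h import *
t=save('top','top2.png');s=save('scene','scene2.png')
def c(im,x,y,w,h,k): return cv2.resize(im[y:y+h,x:x+w],None,fx=k,fy=k,interpolation=cv2.INTER_CUBIC)
cv2.imwrite('pics/c2.png',np.hstack([c(t,240,140,80,80,5),c(s,225,200,80,80,5)]))
E
```

```text
(no output)
```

View pics/c2.png

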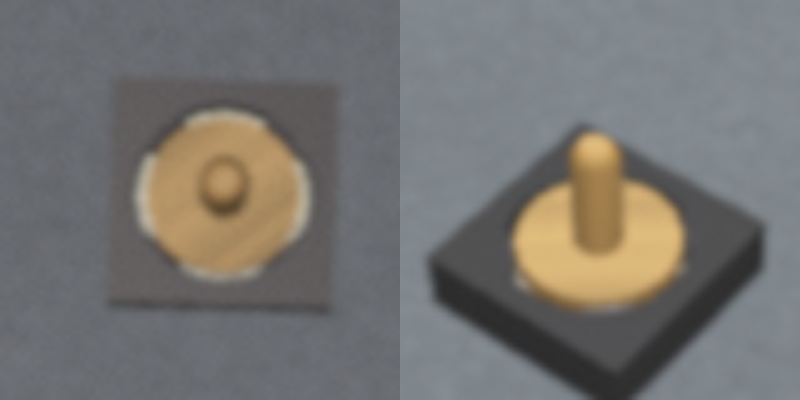

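Base is flush, level and centred (top px ≈ (285,176) for the spindle end). Now the core.

Emit:
{"name": "play_rows", "arguments": {"offset": [[0, 0, -5], [0, 0, -10], [0, 0, -13], [0, 0, -14.7], [0, 0, -14.7], [0, 0, -14.7]], "angular": [[0, 0, 0], [0, 0, 0], [0, 0, 0], [0, 0, 0], [0, 0, 0], [0, 0, 0]]}}

```text
clock: 8.18
tool_pos: [0.4732, 0.2013, 0.0071]
tool_rot: [-180.0, -0.1, -0.0]
ft_force: [-0.0, 0.2, 0.1]
opening: 0.863
gripper_force: 0.0
```

Emit:
{"name": "play_rows", "arguments": {"offset": [[0, 0, 0], [0, 0, 0], [0, 0, 0], [0, 0, 0], [0, 0, 0], [0, 0, 0], [0, 0, 0]], "angular": [[0, 0, 0], [0, 0, 0], [0, 0, 0], [0, 0, 0], [0, 0, 0], [0, 0, 0], [0, 0, 0]], "claw": 3}}

```text
clock: 9.05
tool_pos: [0.4723, 0.2018, 0.0068]
tool_rot: [-180.0, -0.0, 0.1]
ft_force: [-0.3, -0.2, 3.7]
opening: 0.504
gripper_force: 30.0
```

Emit:
{"name": "play_rows", "arguments": {"offset": [[0, 0, 5], [0, 0, 9.5], [5, -6, 9.5], [10, -13, 9.5], [14.4, -19.8, 9.5], [14.4, -19.8, 9.5], [14.4, -19.8, 9.5], [14.4, -19.8, 9.5]], "angular": [[0, 0, 0], [0, 0, 0], [0, 0, 0], [0, 0, 0], [0, 0, 0], [0, 0, 0], [0, 0, 0], [0, 0, 0]]}}

```text
clock: 10.05
tool_pos: [0.6155, 0.0034, 0.1007]
tool_rot: [180.0, 0.1, -0.0]
ft_force: [-0.1, 0.9, -0.7]
opening: 0.498
gripper_force: 30.0
```

```bash
python3 - <<'E'
from h import *
s=save('scene','scene3.png')
print(proj('scene',[[.616,.004,.03],[.616,.004,.086],[.616,.004,.095],[.616,.004,.123]]))
cv2.imwrite('pics/c3.png',cv2.resize(s[180:280,215:315],None,fx=5,fy=5,interpolation=cv2.INTER_CUBIC))
E
```

```text
[[263.91496722 246.86967711]
 [263.07951319 228.36797727]
 [262.93813121 225.22408776]
 [262.4848229  215.11852636]]
```

View pics/c3.png

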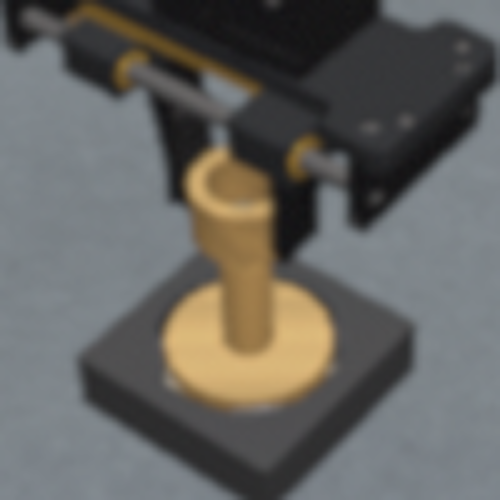

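Core ring concentric with the spindle axis (ring x ≈ 240 vs axis ≈ 241 in crop). Lower it.

Emit:
{"name": "play_rows", "arguments": {"offset": [[0, 0, -1.5], [0, 0, -3], [0, 0, -4.5], [0, 0, -5.5], [0, 0, -6.1], [0, 0, -6.5], [0, 0, -6.5]], "angular": [[0, 0, 0], [0, 0, 0], [0, 0, 0], [0, 0, 0], [0, 0, 0], [0, 0, 0], [0, 0, 0]]}}

```text
clock: 10.98
tool_pos: [0.6167, 0.0037, 0.037]
tool_rot: [-180.0, -0.1, 0.1]
ft_force: [-0.1, -1.1, -0.8]
opening: 0.498
gripper_force: 30.0
```

Emit:
{"name": "play_rows", "arguments": {"offset": [[0, 0, 0], [0, 0, 0], [0, 0, 0], [0, 0, 0], [0, 0, 0]], "angular": [[0, 0, 0], [0, 0, 0], [0, 0, 0], [0, 0, 0], [0, 0, 0]], "claw": 8.2}}

```text
clock: 11.6
tool_pos: [0.6163, 0.0036, 0.0366]
tool_rot: [-180.0, -0.0, 0.1]
ft_force: [-0.1, -0.6, 0.3]
opening: 0.916
gripper_force: 0.0
```

Emit:
{"name": "play_rows", "arguments": {"offset": [[0, 0, 5], [0, 0, 10], [1, -7, 11], [2, -13, 11], [3.4, -19, 11], [3.4, -21, 11], [3.4, -21, 6], [3.4, -21, 3], [3.4, -21, 3]], "angular": [[0, 0, 0], [0, 0, 0], [0, 0, 0], [0, 0, 0], [0, 0, 0], [0, 0, 0], [0, 0, 0], [0, 0, 0], [0, 0, 0]]}}

```text
clock: 12.72
tool_pos: [0.6481, -0.2063, 0.0634]
tool_rot: [-179.9, 0.4, 0.0]
ft_force: [0.7, 0.2, -1.3]
opening: 0.939
gripper_force: 0.0
```

```bash
python3 - <<'E'
from h import *
t=save('top','top4.png');s=save('scene','scene4.png')
def c(im,x,y,w,h,k): return cv2.resize(im[y:y+h,x:x+w],None,fx=k,fy=k,interpolation=cv2.INTER_CUBIC)
cv2.imwrite('pics/c4.png',np.hstack([c(t,240,140,80,80,5),c(s,145,180,160,80,5)[:, :]])[:, :] if 0 else np.hstack([c(t,240,140,60,60,5),c(s,155,175,140,100,5)[:300] if 0 else cv2.resize(s[175:275,155:305],(450,300),interpolation=cv2.INTER_CUBIC)]))
E
```

```text
(no output)
```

View pics/c4.png

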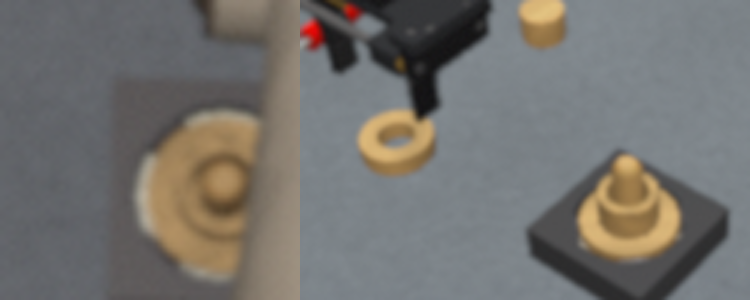

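Core seated on the disc, concentric with the spindle; fingers are poised over the flange (crop ≈ (397,135)). Grasp it.

Emit:
{"name": "play_rows", "arguments": {"offset": [[0, 0, -3], [0, 0, -5], [0, 0, -6.2], [0, 0, -6.2], [0, 0, -6.2]], "angular": [[0, 0, 0], [0, 0, 0], [0, 0, 0], [0, 0, 0], [0, 0, 0]]}}

```text
clock: 13.45
tool_pos: [0.6514, -0.2065, 0.0061]
tool_rot: [180.0, -0.2, 0.1]
ft_force: [0.9, 0.1, 0.4]
opening: 0.941
gripper_force: 0.0
```

Emit:
{"name": "play_rows", "arguments": {"offset": [[0, 0, 0], [0, 0, 0], [0, 0, 0], [0, 0, 0], [0, 0, 0], [0, 0, 0]], "angular": [[0, 0, 0], [0, 0, 0], [0, 0, 0], [0, 0, 0], [0, 0, 0], [0, 0, 0]], "claw": 4.5}}

```text
clock: 14.2
tool_pos: [0.6504, -0.2064, 0.0048]
tool_rot: [180.0, -0.0, 0.1]
ft_force: [0.0, -0.4, 2.0]
opening: 0.669
gripper_force: 30.0
```

Emit:
{"name": "play_rows", "arguments": {"offset": [[0, 0, 4], [0, 0, 9], [0, 5, 9.5], [-1, 11, 9.5], [-2, 17, 9.5], [-3.4, 21, 9.5], [-3.4, 21, 9.5], [-3.4, 21, 9.5], [-3.4, 21, 9.5]], "angular": [[0, 0, 0], [0, 0, 0], [0, 0, 0], [0, 0, 0], [0, 0, 0], [0, 0, 0], [0, 0, 0], [0, 0, 0], [0, 0, 0]]}}

```text
clock: 15.32
tool_pos: [0.6164, 0.0025, 0.0993]
tool_rot: [180.0, 0.0, -0.0]
ft_force: [0.4, -0.1, 0.0]
opening: 0.671
gripper_force: 30.0
```

```bash
python3 - <<'E'
from h import *
s=save('scene','scene5.png')
cv2.imwrite('pics/c5.png',cv2.resize(s[180:280,215:315],None,fx=5,fy=5,interpolation=cv2.INTER_CUBIC))
E
```

```text
(no output)
```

View pics/c5.png

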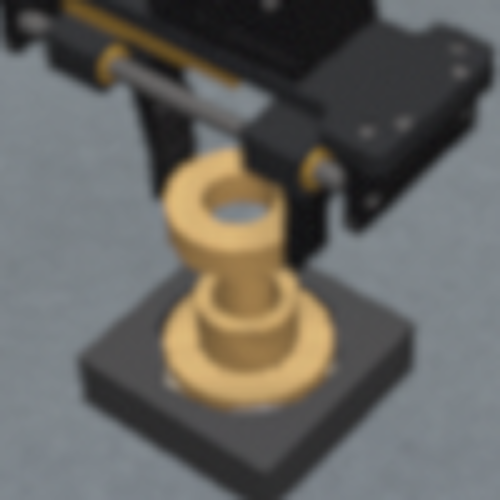

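Flange bore centre at crop (240,200), as predicted for concentricity. Lower, release, then move to the cap.

Emit:
{"name": "play_rows", "arguments": {"offset": [[0, 0, -1], [0, 0, -2], [0, 0, -2.8], [0, 0, -3.4], [0, 0, -3.7], [0, 0, -3.7]], "angular": [[0, 0, 0], [0, 0, 0], [0, 0, 0], [0, 0, 0], [0, 0, 0], [0, 0, 0]]}}

```text
clock: 16.12
tool_pos: [0.6165, 0.0038, 0.0628]
tool_rot: [-180.0, -0.0, 0.1]
ft_force: [-0.0, 0.3, -0.0]
opening: 0.667
gripper_force: 30.0
```

Emit:
{"name": "play_rows", "arguments": {"offset": [[0, 0, 0], [0, 0, 0], [0, 0, 0], [0, 0, 0], [0, 0, 0]], "angular": [[0, 0, 0], [0, 0, 0], [0, 0, 0], [0, 0, 0], [0, 0, 0]], "claw": 8}}

```text
clock: 16.75
tool_pos: [0.6163, 0.0036, 0.0626]
tool_rot: [180.0, -0.0, 0.1]
ft_force: [-0.2, -0.0, -0.1]
opening: 0.918
gripper_force: 0.0
```

Emit:
{"name": "play_rows", "arguments": {"offset": [[0, 0, 5], [0, 0, 9], [-3, -5, 9.5], [-7, -10, 9.5], [-11, -15, 9.5], [-14.7, -21.6, 9.5], [-14.7, -21.6, 9.5], [-14.7, -21.6, 5], [-14.7, -21.6, 0], [-14.7, -21.6, 0]], "angular": [[0, 0, 0], [0, 0, 0], [0, 0, 0], [0, 0, 0], [0, 0, 0], [0, 0, 0], [0, 0, 0], [0, 0, 0], [0, 0, 0], [0, 0, 0]], "claw": 7.5}}

```text
clock: 18.0
tool_pos: [0.4667, -0.2117, 0.0595]
tool_rot: [-179.9, 0.5, 0.1]
ft_force: [0.3, -0.4, 0.7]
opening: 0.861
gripper_force: 0.0
```

```bash
python3 - <<'E'
from h import *
t=save('top','top6.png');s=save('scene','scene6.png')
def c(im,x,y,w,h,k): return cv2.resize(im[y:y+h,x:x+w],None,fx=k,fy=k,interpolation=cv2.INTER_CUBIC)
cv2.imwrite('pics/c6.png',np.hstack([c(t,240,140,60,60,5),cv2.resize(s[165:275,155:305],(450,300),interpolation=cv2.INTER_CUBIC)]))
E
```

```text
(no output)
```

View pics/c6.png

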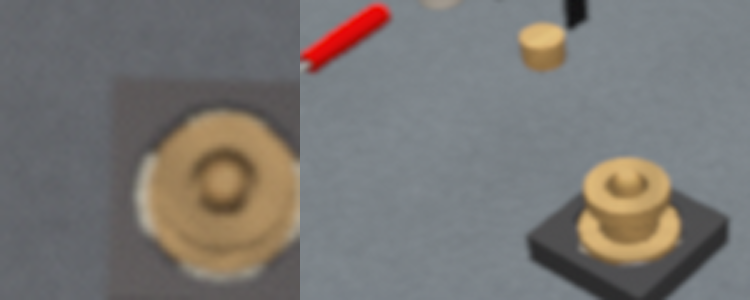

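Flange seated flat on the core, spindle tip showing in its centre (top crop (222,180)). Now the cap.

Emit:
{"name": "play_rows", "arguments": {"offset": [[0, 0, -3], [0, 0, -5], [0, 0, -5.6], [0, 0, -5.6], [0, 0, -5.6]], "angular": [[0, 0, 0], [0, 0, 0], [0, 0, 0], [0, 0, 0], [0, 0, 0]]}}

```text
clock: 18.73
tool_pos: [0.4705, -0.2125, 0.008]
tool_rot: [180.0, -0.2, 0.1]
ft_force: [0.1, 0.5, 0.2]
opening: 0.859
gripper_force: 0.0
```

Emit:
{"name": "play_rows", "arguments": {"offset": [[0, 0, 0], [0, 0, 0], [0, 0, 0], [0, 0, 0], [0, 0, 0], [0, 0, 0], [0, 0, 0]], "angular": [[0, 0, 0], [0, 0, 0], [0, 0, 0], [0, 0, 0], [0, 0, 0], [0, 0, 0], [0, 0, 0]], "claw": 2.5}}

```text
clock: 19.6
tool_pos: [0.4693, -0.2124, 0.0065]
tool_rot: [180.0, 0.0, 0.1]
ft_force: [-0.9, -0.5, 0.2]
opening: 0.449
gripper_force: 30.0
```

Emit:
{"name": "play_rows", "arguments": {"offset": [[0, 0, 5], [0, 0, 10], [3, 5, 10], [7, 10, 10], [11, 15, 10], [14.7, 21.6, 10], [14.7, 21.6, 9.5], [14.7, 21.6, 9.5], [14.7, 21.6, 9.5], [14.7, 21.6, 9.5]], "angular": [[0, 0, 0], [0, 0, 0], [0, 0, 0], [0, 0, 0], [0, 0, 0], [0, 0, 0], [0, 0, 0], [0, 0, 0], [0, 0, 0], [0, 0, 0]]}}

```text
clock: 20.85
tool_pos: [0.6156, 0.0022, 0.1018]
tool_rot: [180.0, 0.0, -0.0]
ft_force: [-0.1, -0.3, 0.1]
opening: 0.448
gripper_force: 30.0
```

```bash
python3 - <<'E'
from h import *
s=save('scene','scene7.png')
cv2.imwrite('pics/c7.png',cv2.resize(s[180:280,215:315],None,fx=5,fy=5,interpolation=cv2.INTER_CUBIC))
E
```

```text
(no output)
```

View pics/c7.png

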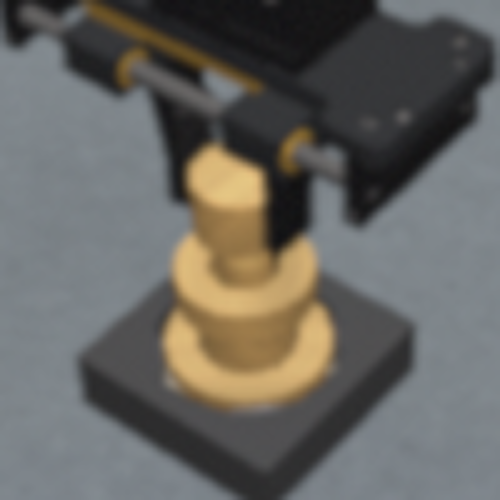

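Cap centred (≈238) over the spindle end. Lower and release.

Emit:
{"name": "play_rows", "arguments": {"offset": [[0, 0, -0.6], [0, 0, -1.1], [0, 0, -1.6], [0, 0, -1.9], [0, 0, -1.9], [0, 0, -1.9]], "angular": [[0, 0, 0], [0, 0, 0], [0, 0, 0], [0, 0, 0], [0, 0, 0], [0, 0, 0]]}}

```text
clock: 21.65
tool_pos: [0.6164, 0.0037, 0.0826]
tool_rot: [-180.0, -0.0, 0.1]
ft_force: [-0.1, 0.3, -0.3]
opening: 0.447
gripper_force: 30.0
```

Emit:
{"name": "play_rows", "arguments": {"offset": [[0, 0, 0], [0, 0, 0], [0, 0, 0], [0, 0, 0], [0, 0, 0], [0, 0, 0]], "angular": [[0, 0, 0], [0, 0, 0], [0, 0, 0], [0, 0, 0], [0, 0, 0], [0, 0, 0]], "claw": 7.5}}

```text
clock: 22.4
tool_pos: [0.6163, 0.0036, 0.0825]
tool_rot: [180.0, -0.0, 0.1]
ft_force: [0.5, -0.3, -0.4]
opening: 0.855
gripper_force: 0.0
```

Emit:
{"name": "play_rows", "arguments": {"offset": [[0, 0, 4], [0, 0, 9], [0, 5, 12], [-5, 11, 12], [-8, 17, 12], [-8, 22, 12], [-8, 22, 12], [-8, 22, 12], [-8, 22, 12]], "angular": [[0, 0, 0], [0, 0, 0], [0, 0, 0], [0, 0, 0], [0, 0, 0], [0, 0, 0], [0, 0, 0], [0, 0, 0], [0, 0, 0]]}}

```text
clock: 23.52
tool_pos: [0.5364, 0.2224, 0.2024]
tool_rot: [180.0, 0.0, -0.0]
ft_force: [-0.2, -1.0, -0.2]
opening: 0.862
gripper_force: 0.0
```

```bash
python3 - <<'E'
from h import *
t=save('top','top8.png');s=save('scene','scene8.png')
def c(im,x,y,w,h,k): return cv2.resize(im[y:y+h,x:x+w],None,fx=k,fy=k,interpolation=cv2.INTER_CUBIC)
cv2.imwrite('pics/c8.png',np.vstack([np.hstack([c(t,240,140,80,80,4),c(s,225,200,80,80,4)]),cv2.resize(s,(640,280))]))
E
```

```text
(no output)
```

View pics/c8.png

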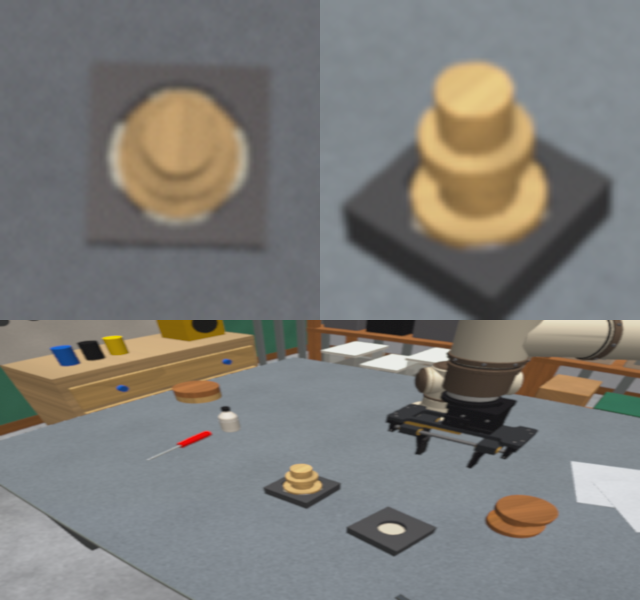

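Full stack is in place: the cap top in the scene view is near (264,222.5), against about (263,222) expected when seated. The bystanders haven't moved and the gripper is clear.

```bash
python3 -c "
from station import ticket; print(ticket.sign_off())"
```

```text
the job is handed in; nothing more can be done
None
```

The spool is dry-fitted in the wide cradle: base pressed home, then core, flange and cap stacked in that order. Everything is released, the bystanders look unmoved in the last picture, and the job was handed in at about 24 s; no verdict came back.

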